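# Offer up the guard-hinge leaf and hold it for the pin

### The job

I am hanging a machine guard and need a hand with its hinge: of the two loose leaves on the blue mat, take the one with two knuckles, which fits the three-knuckle leaf screwed to the black jamb block in the vice. Offer it up opened out flat and level, with its two knuckles in the two gaps of the fixed leaf so that all the knuckle holes line up, and keep it held there, without leaning hard on the fixed leaf, so that I can drive the pin: finish while still gripping it. Leave everything else on the bench where it is.

Things in the scene. Friction and masses are not known exactly. Their poses are not given: they have to be found in the camera images.
- leaf_grip (a point): Loose steel hinge leaf with TWO knuckles, 0.36 kg, flat on the mat; the point is its tang's centre, half-way up the 10 mm plate (9 mm over the bench at the start). Axes: z up, x along the barrel, +y from tang to barrel. Tang (grip here): straight sides 50 mm apart along x, from y -34 to +20 mm; then a shoulder 84 mm wide to y 31.5. Barrel axis at y +44, 11 mm above the underside.
- leaf_hole_a (a point): Centre of the bore of the loose leaf's knuckle at its +x end: (+18.5, +44, +6) mm from leaf_grip, same axes. Both knuckles are 18 mm long, 22 mm outer diameter, 12 mm bore, undersides flush with the plate's, each joined to the shoulder by a web of its own length.
- leaf_hole_b (a point): Centre of the bore of the loose leaf's knuckle at its -x end: (-18.5, +44, +6) mm from leaf_grip, same axes.
- jamb_bore (a point): Middle of the hinge axis of the fixed steel leaf with THREE knuckles, flat on the jamb block; always 119 mm over the bench. Axes: z up, x along the hinge axis, +y towards the block (the loose leaf comes from -y). Knuckles 22 mm thick, bore 12 mm, at x -44 to -29.5, -7.5 to 7.5, 29.5 to 44 mm; between them two 22 mm gaps centred at x -18.5 and +18.5: 2 mm play at each end of an 18 mm knuckle.
- jamb_leaf: The same fixed leaf. Origin on its underside (108 mm over the bench), 44 mm in jamb_bore's +y from the hinge axis; own axes turned half round (its +y points to the barrel). When matched, the loose leaf's axes are parallel to jamb_bore's and leaf_grip is at (0, -44, -6) mm from jamb_bore. Pushed too far in +y, it stops 1.5 mm past alignment; nothing stops it up or down. Gaps are open from -y and above.
- vise: Green drill-press vice fixed to the bench, holding the black jamb block (100 x 55 mm, top 108 mm high). Origin at the bench under the block's middle, axes parallel to jamb_bore's, which is at (0, -41.5, 119) mm. Foot 130 mm wide, x -100 to 180; jaws 86 mm high, x beyond +-50; screw and bar to x 226. Free space under the matched leaf's tang.
- mat: Blue mat 330 x 200 x 4 mm, fixed; origin at the bench under its centre. The two loose leaves lie on it side by side along its x, about 150 mm apart, in either order.
- spare_leaf: The other loose leaf, to be left alone: same plate and sizes but with THREE knuckles, like the fixed one. Origin on its underside below the centre of the tang; axes as leaf_grip's.
- pin: Brass hinge pin, 10 mm diameter, 108 mm long with a flat head 20 mm wide at its -x end, lying on the bench; left alone. Origin on the bench under its middle, x along the pin.
- hammer: Hammer lying on the bench, to be left alone.
- screwdriver: Screwdriver lying on the bench, to be left alone.
- spray: Standing spray can, 65 mm diameter, 170 mm high, to be left alone.
- offcut_a: Standing black tube offcut, 32 mm diameter, 70 mm high, to be left alone.
- offcut_b: Standing black tube offcut, 32 mm diameter, 50 mm high, to be left alone.
There are look-alikes about, which are no part of the job. What is shaped like the part that bears leaf_grip but red or yellow is not meant.

How it is judged:
On the way:
1. the two-knuckle leaf is gripped and lifted clear of the mat (height (world z) of leaf_grip above 0.05 m and contact force between the fingers and leaf above 1 N), for 0.2 s.
At the end, for the whole second after the job is handed in: Still gripped (over 3 N) in the air at the jamb: both knuckle bores of the two-knuckle leaf within 2.5 mm of the fixed hinge axis sideways and in height and 3 mm of mid-gap along it; leaf opened out, level within 0.1 rad, at rest, pressing on the fixed leaf, jamb and vice with under 12 N (x of leaf_hole_a in the frame of jamb_bore between 0.0155 and 0.0215 m and y of leaf_hole_a in the frame of jamb_bore between -0.0025 and 0.0025 m and z of leaf_hole_a in the frame of jamb_bore between -0.0025 and 0.0025 m and x of leaf_hole_b in the frame of jamb_bore between -0.0215 and -0.0155 m and y of leaf_hole_b in the frame of jamb_bore between -0.0025 and 0.0025 m and z of leaf_hole_b in the frame of jamb_bore between -0.0025 and 0.0025 m and angle between leaf_grip's own z axis and vertical below 0.1 rad and contact force between the fingers and leaf above 3 N and contact force between leaf and vise below 12 N and linear speed of leaf below 0.02 m/s and angular speed of leaf below 0.15 rad/s); the arm keeps its last pose, push and grip.
It fails at once if the leaf is forced against the fixed leaf, jamb or vice (over 45 N) (contact force between leaf and vise above 45 N).
It fails at once if the three-knuckle loose leaf is moved by more than 30 mm (distance of spare_leaf from where it was at the start of the episode above 0.03 m).
It fails at once if the hinge pin is moved by more than 30 mm (distance of pin from where it was at the start of the episode above 0.03 m).
It fails at once if a tool is moved by more than 30 mm (distance of any of hammer, screwdriver from where it was at the start of the episode above 0.03 m).
It fails at once if the spray can or a tube offcut is moved by more than 30 mm (distance of any of spray, offcut_a, offcut_b from where it was at the start of the episode above 0.03 m).
It also fails if it takes over 35 s, if anything falls off the work surface, if the arm or the gripper's body presses on something with over 40 N, if the wrist force passes 120 N, or if a joint passes its speed limit or range.

### The arm

A 7-joint arm with a two-finger parallel gripper is mounted at the origin on the work surface. World frame = base frame: x ahead of the robot, y to its left, z up, the work surface at z = 0. Lengths are in m, angles in rad, forces in N, time in s.
With the tool pointing down it reaches from about 0.4 to 0.925 m from the base axis. Payload 4.1 kg.
Tool frame: the origin (TCP) lies midway between the tips of the shut fingers; the grasp point (between the pads) lies 19 mm behind it; z points along the fingers, y is the line along which they close (so a half turn about z gives the same grasp; the last joint's range is limited). The gripper opens to 85 mm and grips with 20 to 120 N. Pads are 22 mm wide; open, the fingers measure 114 mm over their backs; the gripper's body (76 mm by 85 mm) begins 54 mm behind the grasp point. The pads swing forward as they close: fully open they stand 13 mm farther back than shut.
Start: joints at [1.23, 0.398, 0.045, 1.537, -0.019, 1.207, -0.051], TCP at [0.156, -0.631, 0.231] pointing down, gripper open.
Joint ranges: [-2.82, 2.82], [-0.49, 2.23], [-1.37, 1.46], [0, 2.46], [-1.36, 4.5], [0.23, 2], [-2.94, 2.94]. Speed limits (rad/s): [2.57, 2.57, 3.14, 3.14, 3.14, 3.14, 3.14].

### API

Orientations are given as a unit quaternion [w, x, y, z].
In Python, from bench import robot, imaging, masks_of, spot_point gives the robot as it stands. The module is installed in compiled form; this text tells all that it offers.
- The arm moves only by the shell command python3 -m handwheel 'ROWS' [FORCE]. ROWS is JSON, a list of rows, each a list of 3 entries, a list of its own where there are three numbers: the shift along the tool's x, y, z in mm, then the turn, a rotation vector about the tool's x, y, z in degrees, then the opening, from -1 (shut) to 1 (fully open), so that 0 is half open. A call has 1 to 20 rows; each row shifts and turns the commanded pose from where the row before left it, along the tool's axes as they then stand; what a row does not reach is not made up. A row lasts 1/10 s, in which the tool goes at most 50 mm and 8.59 degrees, less where a joint would pass 70% of its speed; a pose out of reach is approached as far as the arm can. A call with a gripper value outside its range is refused whole. The fingers move at their own pace and stop on an object; FORCE is the grip in N (left out, the last holds). Time passes only in rows, so rows that do not move let the fingers close. It gives the time, the measured TCP pose, the force, the opening and the grip force at its end, in the units of the state.
- robot.sense(): the state, without advancing time (a new reading comes with each control period).
- imaging.grab_frame(name): name is "side" or "top" or "wrist"; returns the picture (384x512x3 uint8, red, green, blue); there is no depth.
- imaging.camera_model(name): a dict with "fx", "fy", "cx", "cy" (pixels), "xyz" and "rotation" of the camera in the world. Camera axes: x right, y down, z forward; pixel columns grow to the right and rows downward; lengths in m; the calibration is good to about 2 mm. A picture is of the moment at which its call begins: read the wrist's pose just before it. camera_model takes no time and is no camera call; for the wrist camera it gives the pose at the moment of the call.
- robot.sign_off(): hands the job in; it is judged then, once.
Trained networks look in the newest picture that a camera, given by its name, has taken for a name from the list of things; names that differ only in an ending like _2 or _b are one class to them, and where a whole thing is asked for, a point or a joint stands for the part that bears it (a point fixed in the world has none). Each returns a list of dicts, best first, with "p" (0 to 1); they miss things now and then, are a little off and sometimes report something else, mostly with a low value. They report only what shows in the picture. A call takes as long as a camera call. They do not tell look-alikes from the thing itself.
- masks_of(camera, label): "region" (384x512 bool, what is visible of it) and "xy" ([column, row] in pixels, amid what is visible of it).
- spot_point(camera, label): "xy" ([column, row] in pixels: a listed point, or the origin of a listed thing).
The state is a dict: "clock": time; "joint_positions": joint angles; "qvel": joint speeds; "joint_torque": joint torques, N m; "position": TCP position; "tcp_rot": TCP orientation; "force": force on the tool from outside, world axes, zero at the start; "ft_torque": the same for the moment, N m; "finger_gap": finger opening in m; "gripper_force": force on a finger pad.
Only numpy, scipy, OpenCV 4.12 (cv2) and the standard library are available. Lean on these libraries where they do the work, as an engineer would, in place of code of your own. Each camera call takes 0.05 s, during which the arm holds its last target. There are 200 camera calls.

## Working session

There is one attempt and no reset: what is moved stays moved. The work goes in short steps, Python scripts to look and compute and a shell command to move; the robot and the scene stay as the last step left them, time stands still between calls to the robot, and variables do not carry over. Pictures are saved under pics/ and viewed, at most 10 in all, crops included, and the job is handed in when it is done.

```bash
mkdir -p pics; cat > h.py <<'E'
import numpy as np, cv2
from scipy.spatial.transform import Rotation as R
from bench import robot, imaging, masks_of, spot_point
def rot(m):
    r=np.array(m,float)
    return r if r.shape==(3,3) else R.from_quat([r[1],r[2],r[3],r[0]]).as_matrix()
def ray(cm,xy,z):
    Rm=rot(cm["rotation"]); o=np.array(cm["xyz"])
    d=Rm@np.array([(xy[0]-cm["cx"])/cm["fx"],(xy[1]-cm["cy"])/cm["fy"],1])
    return o+d*(z-o[2])/d[2]
def proj(cm,P):
    p=rot(cm["rotation"]).T@(np.array(P)-np.array(cm["xyz"]))
    return np.array([cm["fx"]*p[0]/p[2]+cm["cx"],cm["fy"]*p[1]/p[2]+cm["cy"]])
def save(n,im): cv2.imwrite(f"pics/{n}.png",im[...,::-1])
E
python3 - <<'E'
from h import *
np.set_printoptions(precision=4,suppress=True)
s=robot.sense();print(s["clock"],s["position"],s["tcp_rot"],s["finger_gap"])
Z=dict(leaf_grip=.009,leaf_hole_a=.015,leaf_hole_b=.015,jamb_bore=.119,jamb_leaf=.108,spare_leaf=.004,mat=.004,vise=0,pin=0,spray=0)
ims=[]
for c in("top","side"):
    im=imaging.grab_frame(c);ims.append(im);cm=imaging.camera_model(c);print(c,cm)
    for l,z in Z.items():
        if c=="side" and l in("vise","mat","pin","spray"):continue
        for d in spot_point(c,l)[:3]: print(l,np.round(d["xy"],1),round(d["p"],2),ray(cm,d["xy"],z)[:2])
save("a",ims[0]);save("b",ims[1])
E
```

```text
0.0 [ 0.1555 -0.6304  0.2302] [-0.001   0.9927  0.1207 -0.0002] 0.0857705066221078
top {'fx': 405.5133884821999, 'fy': 405.5133884821999, 'cx': 257.46460332802064, 'cy': 182.6366698165067, 'xyz': array([ 0.4605, -0.0164,  1.5255]), 'rotation': array([-0.0152,  0.7154, -0.6979,  0.0288])}
leaf_grip [382.7 215.7] 0.92 [ 0.443  -0.5171]
leaf_grip [250.5 176.1] 0.79 [ 0.5792 -0.0176]
leaf_hole_a [250.2 164.3] 0.87 [ 0.623  -0.0153]
leaf_hole_a [295.4 167.6] 0.81 [ 0.615 -0.185]
leaf_hole_a [241.7 172.7] 0.79 [0.5906 0.0156]
leaf_hole_b [250.2 164.3] 0.87 [ 0.623  -0.0153]
leaf_hole_b [295.4 167.6] 0.81 [ 0.615 -0.185]
leaf_hole_b [241.7 172.7] 0.79 [0.5906 0.0156]
jamb_bore [203.2 185.4] 0.92 [0.534  0.1455]
jamb_leaf [195.4 188.3] 0.58 [0.5238 0.1736]
spare_leaf [306.  206.3] 0.79 [ 0.4712 -0.2288]
mat [299.3 168.1] 0.7 [ 0.6146 -0.201 ]
mat [303.3 185.5] 0.58 [ 0.5492 -0.2173]
mat [193.2 186.3] 0.49 [0.5357 0.196 ]
vise [197.8 189.2] 0.64 [0.5255 0.179 ]
vise [347.4 237.4] 0.28 [ 0.3585 -0.3871]
pin [245.9 224.4] 0.55 [ 0.3981 -0.0049]
spray [157. 224.] 0.77 [0.3919 0.3263]
side {'fx': 412.6822870077388, 'fy': 412.6822870077388, 'cx': 251.10723443374246, 'cy': 193.36990657022292, 'xyz': array([ 0.465 , -0.8463,  0.8949]), 'rotation': array([-0.386 ,  0.9218, -0.0345,  0.0133])}
leaf_grip [296.8 267.3] 0.76 [ 0.6273 -0.2299]
leaf_grip [313.6 215. ] 0.57 [ 0.7038 -0.052 ]
leaf_grip [267.4 214.4] 0.56 [ 0.5703 -0.0395]
leaf_hole_a [206.7 371.7] 0.96 [ 0.3959 -0.4834]
leaf_hole_a [291.2 255.3] 0.91 [ 0.6172 -0.1951]
leaf_hole_a [221.1 362.7] 0.84 [ 0.4266 -0.4665]
leaf_hole_b [206.7 371.7] 0.96 [ 0.3959 -0.4834]
leaf_hole_b [291.2 255.3] 0.91 [ 0.6172 -0.1951]
leaf_hole_b [221.1 362.7] 0.84 [ 0.4266 -0.4665]
jamb_bore [251.8 148.2] 0.81 [0.5378 0.133 ]
jamb_leaf [245.5 144.5] 0.83 [0.5208 0.1667]
jamb_leaf [305.6 255. ] 0.69 [ 0.6351 -0.2656]
spare_leaf [230.3 272.8] 0.58 [ 0.4549 -0.2304]
```

```bash
python3 - <<'E'
import cv2
a=cv2.imread("pics/a.png");cv2.imwrite("pics/a2.png",cv2.resize(a[110:290,130:420],(797,495),interpolation=2))
b=cv2.imread("pics/b.png");cv2.imwrite("pics/b2.png",cv2.resize(b,(800,600),interpolation=2))
E
```

```text
(no output)
```

View pics/a2.png

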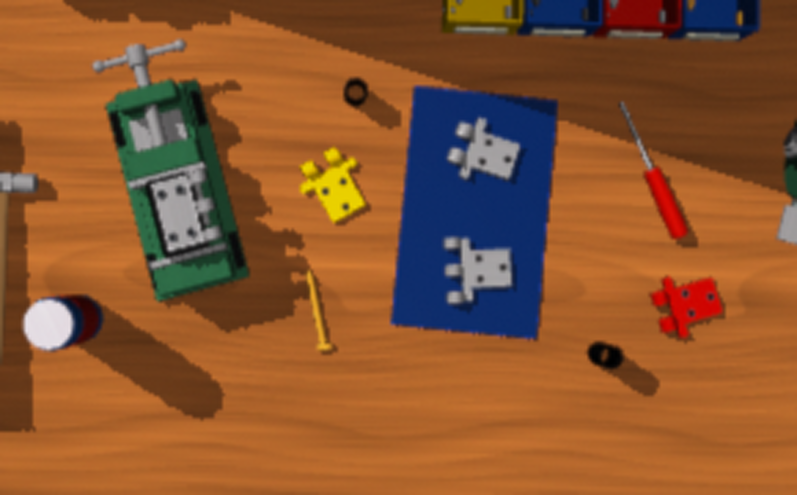

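View pics/b2.png

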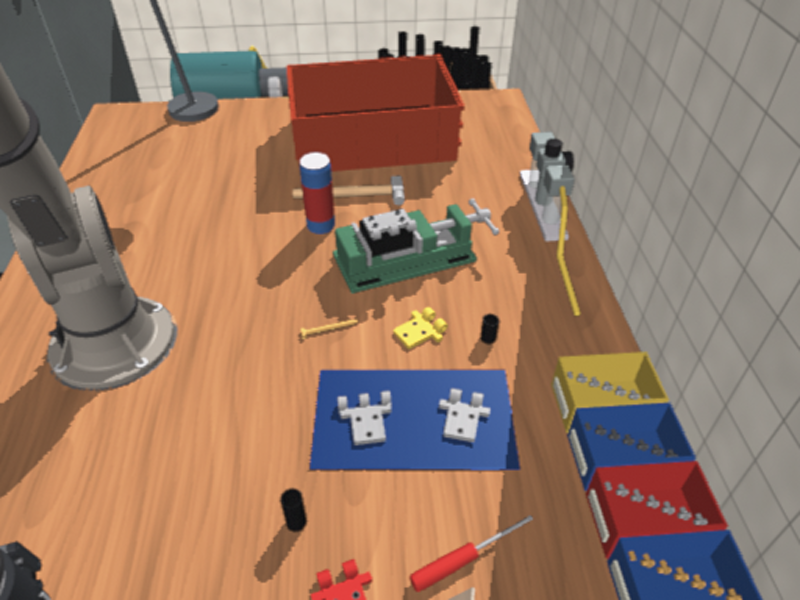

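The top view has the three-knuckle leaf near (480,268) and the two-knuckle leaf near (490,152) in the crop. In the side view the two-knuckle leaf is the right one at about (463,418), so leaf_grip is at about (0.627,-0.230). The jamb barrel faces the mat. I'm moving above the two-knuckle leaf.

```bash
python3 -m handwheel '[[[39,-19.5,2],[0,0,0],1],[[39,-19.5,2],[0,0,0],1],[[39,-19.5,2],[0,0,0],1],[[39,-19.5,2],[0,0,0],1],[[39,-19.5,2],[0,0,0],1],[[39,-19.5,2],[0,0,0],1],[[39,-19.5,2],[0,0,0],1],[[39,-19.5,2],[0,0,0],1],[[39,-19.5,2],[0,0,0],1],[[39,-19.5,2],[0,0,0],1],[[39,-19.5,2],[0,0,0],1],[[39,-19.5,2],[0,0,0],1],[[39,-19.5,2],[0,0,0],1],[[39,-19.5,2],[0,0,0],1],[[0,0,0],[0,0,-8.5],1],[[0,0,0],[0,0,-8.5],1],[[0,0,0],[0,0,-8.5],1],[[0,0,0],[0,0,-8.5],1],[[0,0,0],[0,0,-8.5],1],[[0,0,0],[0,0,-8.5],1]]'
python3 -m handwheel '[[[0,0,0],[0,0,-8.5],1],[[0,0,0],[0,0,0],1],[[0,0,0],[0,0,0],1]]'
python3 - <<'E'
from h import *
np.set_printoptions(precision=4,suppress=True)
s=robot.sense();print(s["clock"],s["position"],s["tcp_rot"],s["joint_positions"])
cm=imaging.camera_model("wrist");im=imaging.grab_frame("wrist");print(cm)
for l,z in dict(leaf_grip=.009,leaf_hole_a=.015,spare_leaf=.004).items():
    for d in spot_point("wrist",l)[:4]: print(l,np.round(d["xy"],1),round(d["p"],2),ray(cm,d["xy"],z)[:2])
m=masks_of("wrist","leaf_grip")
for d in m[:3]: print(d["xy"],d["p"],d["region"].sum())
save("w1",im)
E
```

```text
clock: 2.9
position: [0.6204, -0.2354, 0.2033]
tcp_rot: [0.0, 0.842, 0.539, -0.0]
force: [-0.3, 0.1, 0.2]
finger_gap: 0.0853
gripper_force: 0.0
clock: 3.2
position: [0.6203, -0.2355, 0.2033]
tcp_rot: [0.0, 0.803, 0.596, -0.0]
force: [-0.3, -0.1, -0.8]
finger_gap: 0.0858
gripper_force: 0.0
3.2 [ 0.6203 -0.2355  0.2033] [ 0.     0.803  0.596 -0.   ] [ 0.5877  0.4662 -0.4061  1.5245  0.1924  1.1906 -0.1451]
{'fx': 270.38590511983386, 'fy': 270.38590511983386, 'cx': 252.76877262542746, 'cy': 189.41957043498974, 'xyz': array([ 0.6429, -0.1613,  0.3449]), 'rotation': array([ 0.1503,  0.9777, -0.1448, -0.0223])}
leaf_grip [254.5 166. ] 0.85 [ 0.6233 -0.2334]
leaf_hole_a [269.1 127.8] 0.93 [ 0.6538 -0.1926]
leaf_hole_a [241.8 128.1] 0.93 [ 0.6225 -0.1835]
leaf_hole_a [176.8 337.2] 0.65 [ 0.431  -0.4559]
spare_leaf [141.1 191.4] 0.91 [ 0.4693 -0.2238]
[145.2, 6.6] 0.82 1649
[183.2, 333.5] 0.63 55
[254.2, 151.6] 0.57 3022
```

View pics/w1.png

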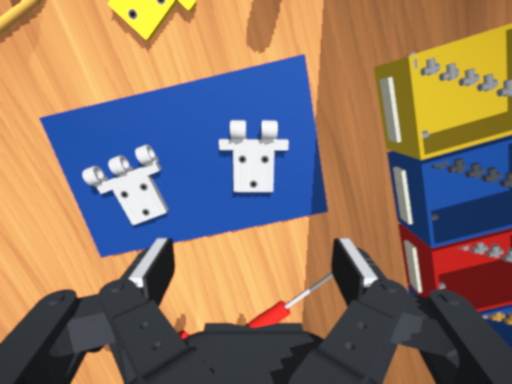

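The wrist view shows the two-knuckle leaf upright at about (254,166) between the fingers' line and the three-knuckle leaf at (135,190). I'll refine position and yaw from the tang's edges.

```bash
cat > fit.py <<'E'
from h import *
def rectify(cm,im,c,yaw,z,half=70,ppm=4):
    # image in a local frame (x right, y up, mm) at height z
    a=np.array([np.cos(yaw),np.sin(yaw)]);b=np.array([-a[1],a[0]])
    L=np.array([[-half,-half],[half,-half],[half,half],[-half,half]],float)
    src=np.float32([proj(cm,[*(np.array(c)+(a*l[0]+b*l[1])/1e3),z]) for l in L])
    dst=np.float32([[(l[0]+half)*ppm,(half-l[1])*ppm] for l in L])
    return cv2.warpPerspective(im,cv2.getPerspectiveTransform(src,dst),(2*half*ppm,2*half*ppm),flags=cv2.INTER_CUBIC)
def edges(prof):   # half-level crossings, sub-sample
    m=(prof.max()+prof.min())/2; s=prof>m
    i=np.flatnonzero(s[1:]!=s[:-1]); return i+(m-prof[i])/(prof[i+1]-prof[i])
E
python3 - <<'E'
from fit import *
im=cv2.imread("pics/w1.png")[...,::-1].copy();cm=imaging.camera_model("wrist")
c=np.array([.6233,-.2334]);yaw=np.radians(-17)
for it in range(3):
    r=rectify(cm,im,c,yaw,.014)[...,0].astype(float)  # red: mat dark, leaf bright
    ys=np.arange(-27,14);X=[]
    for y in ys:
        p=r[int((70-y)*4)][(70-45)*4:(70+45)*4];e=edges(p)
        X.append((e[0]/4-45,e[-1]/4-45))
    X=np.array(X);k=[np.polyfit(ys,X[:,j],1) for j in(0,1)]
    col=r[:,int((70-15)*4):int((70-8)*4)].mean(1)[(70-20)*4:];ey=edges(col)
    yb=20-ey[-1]/4
    dx=(k[0][1]+k[1][1])/2; w=k[1][1]-k[0][1]; dyaw=-(k[0][0]+k[1][0])/2; dy=yb+34
    print("w",w,"slopes",k[0][0],k[1][0],"dx",dx,"dy",dy)
    a=np.array([np.cos(yaw),np.sin(yaw)]);b=np.array([-a[1],a[0]])
    c=c+(a*dx+b*dy)/1e3;yaw+=dyaw;print(c,np.degrees(yaw))
s=robot.sense();T=rot(s["tcp_rot"])
for nm,v in(("shift",[*(c-s["position"][:2]),0]),):print(nm,T.T@np.array(v)*1e3)
print("tool y yaw",np.degrees(np.arctan2(T[1,1],T[0,1])))
E
```

```text
w 51.22231777477088 slopes -0.0013496921423283073 -0.002768300433636189 dx -1.6389850112263709 dy 1.351303317535546
[ 0.62212771 -0.23162855] -16.882028202665516
w 51.24074692387131 slopes -0.000515095836010272 -0.0002670243321968682 dx -0.00484386706224349 dy 0.002597402597402265
[ 0.62212383 -0.23162466] -16.85962211031035
w 51.23504752315232 slopes 0.000248478302631905 0.00018527681198755836 dx 0.0043016300564673315 dy 0.005844155844158649
[ 0.62212964 -0.23162031] -16.872048279015306
shift [ 3.95189299e+00  5.91311503e-01 -8.66945243e-04]
tool y yaw -16.694742827017542
```

```bash
python3 -m handwheel '[[[4,0.6,30],[0,0,0],0.6],[[0,0,35],[0,0,0],0.6],[[0,0,35],[0,0,0],0.6],[[0,0,35],[0,0,0],0.6],[[0,0,35],[0,0,0],0.6],[[0,0,10],[0,0,0],0.6],[[0,0,8],[0,0,0],0.5],[[0,0,5],[0,0,0],0.5],[[0,0,3],[0,0,0],0.5],[[0,0,2],[0,0,0],0.5],[[0,0,0],[0,0,0],0.5]]' 60
python3 - <<'E'
from h import *
s=robot.sense();print(s["position"],s["finger_gap"],s["force"],s["clock"])
save("w2",imaging.grab_frame("wrist"))
E
```

```text
clock: 4.55
position: [0.6226, -0.2318, 0.0061]
tcp_rot: [0.001, 0.802, 0.597, 0.0]
force: [-0.4, 0.2, 0.2]
finger_gap: 0.0642
gripper_force: 0.0
[ 0.62264499 -0.23184173  0.00612294] 0.06415310829892043 [-0.44799345  0.17551025  0.15172631] 4.55
```

View pics/w2.png

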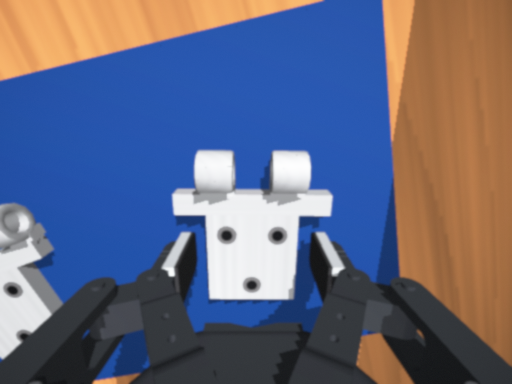

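The leaf is centred between the pads (tang at columns 207–298), with the pads beside its middle. I'm going a little lower and closing.

```bash
python3 -m handwheel '[[[0,0,2],[0,0,0],0.4],[[0,0,2],[0,0,0],0.4],[[0,0,0],[0,0,0],-0.1],[[0,0,0],[0,0,0],-0.1],[[0,0,0],[0,0,0],-0.1],[[0,0,0],[0,0,0],-0.1]]' 60
python3 -m handwheel '[[[0,0,0],[0,0,0],-0.3],[[0,0,0],[0,0,0],-0.3],[[0,0,0],[0,0,0],-0.3]]' 100
```

```text
clock: 5.2
position: [0.6224, -0.2317, 0.0016]
tcp_rot: [0.0, 0.802, 0.597, 0.0]
force: [-0.2, -0.0, 2.6]
finger_gap: 0.0481
gripper_force: 65.1
clock: 5.5
position: [0.6227, -0.2318, 0.0019]
tcp_rot: [0.001, 0.802, 0.597, 0.0]
force: [0.2, -1.4, 4.8]
finger_gap: 0.0471
gripper_force: 106.6
```

```bash
python3 -m handwheel '[[[0,0,-10],[0,0,0],-0.3],[[0,0,-30],[0,0,0],-0.3],[[0,0,-40],[0,0,0],-0.3],[[0,0,-40],[0,0,0],-0.3],[[0,0,-40],[0,0,0],-0.3],[[0,0,-30],[0,0,0],-0.3],[[20,-11.6,0],[0,0,0],-0.3],[[33,-19.3,0],[0,0,0],-0.3],[[33,-19.3,0],[0,0,0],-0.3],[[33,-19.3,0],[0,0,0],-0.3],[[33,-19.3,0],[0,0,0],-0.3],[[33,-19.3,0],[0,0,0],-0.3],[[33,-19.3,0],[0,0,0],-0.3],[[15,-8,0],[0,0,0],-0.3],[[0,0,0],[0,0,-5],-0.3],[[0,0,0],[0,0,-7.5],-0.3],[[0,0,0],[0,0,-7.5],-0.3],[[0,0,0],[0,0,-7.5],-0.3],[[0,0,0],[0,0,0],-0.3],[[0,0,0],[0,0,0],-0.3]]'
python3 - <<'E'
from h import *
np.set_printoptions(precision=4,suppress=True)
s=robot.sense();print(s["position"],s["tcp_rot"],s["joint_positions"],s["gripper_force"])
cm=imaging.camera_model("wrist");im=imaging.grab_frame("wrist");print(cm)
for l,z in dict(jamb_bore=.119,jamb_leaf=.108,leaf_hole_a=.197).items():
    for d in spot_point("wrist",l)[:4]: print(l,np.round(d["xy"],1),round(d["p"],2),ray(cm,d["xy"],z)[:2])
save("w3",im);np.save("cm3.npy",cm)
E
```

```text
clock: 7.5
position: [0.5582, 0.0301, 0.1906]
tcp_rot: [-0.001, 0.638, 0.77, -0.001]
force: [-0.1, -0.4, -4.1]
finger_gap: 0.0472
gripper_force: 103.9
[0.5582 0.0301 0.1906] [-0.0006  0.6381  0.7699 -0.0008] [ 0.3635  0.3187 -0.6037  1.7914  0.2013  1.0953 -0.1231] 103.93155813217163
{'fx': 270.38590511983386, 'fy': 270.38590511983386, 'cx': 252.76877262542746, 'cy': 189.41957043498974, 'xyz': array([0.5447, 0.1062, 0.3322]), 'rotation': array([0.1513, 0.9841, 0.0922, 0.0129])}
jamb_bore [250.6  49.8] 0.75 [0.5358 0.1422]
jamb_bore [252.8  29.4] 0.49 [0.5349 0.1551]
leaf_hole_a [291.7 172.8] 0.84 [0.5702 0.0769]
leaf_hole_a [215.3 172.4] 0.81 [0.5316 0.0698]
leaf_hole_a [278.  188.2] 0.76 [0.5651 0.0675]
```

View pics/w3.png

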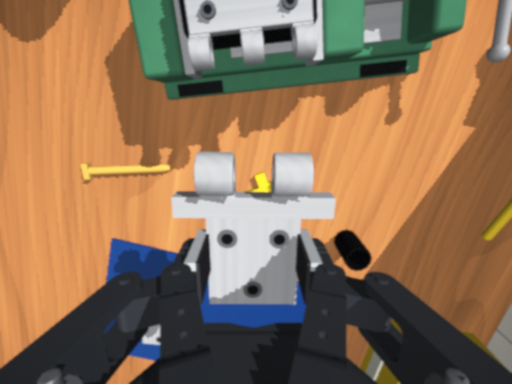

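The wrist view shows the leaf held square, its knuckles at (215,172) and (292,172). The fixed barrel's knuckles run from (201,52) to (304,42), so the jamb is turned about 6° further. I'll move to a closer, lower stage and measure.

```bash
python3 -m handwheel '[[[0,0,0],[0,0,-6],-0.3],[[13,5,13],[0,0,0],-0.3],[[13,5,12],[0,0,0],-0.3],[[0,0,13],[0,0,0],-0.3],[[0,0,12],[0,0,0],-0.3],[[0,0,0],[0,0,0],-0.3],[[0,0,0],[0,0,0],-0.3]]'
python3 - <<'E'
from fit import *
np.set_printoptions(precision=4,suppress=True)
s=robot.sense();print(s["position"],s["tcp_rot"],s["gripper_force"])
cm=imaging.camera_model("wrist");im=imaging.grab_frame("wrist");print(cm)
for l,z in dict(jamb_bore=.119).items():
    for d in spot_point("wrist",l)[:4]: print(l,np.round(d["xy"],1),round(d["p"],2),ray(cm,d["xy"],z)[:2])
save("w4",im);np.save("cm4.npy",cm)
yaw=np.radians(16.5);c=(.536,.142)
r=np.hstack([rectify(cm,im,c,yaw,.119),rectify(cm,im,c,yaw,.130)])
r=np.vstack([r[100:500],cv2.copyMakeBorder(im,0,0,300,308,0)])
save("w4v",cv2.resize(r,(800,int(800*r.shape[0]/r.shape[1])),interpolation=3))
E
```

```text
clock: 8.4
position: [0.5611, 0.0571, 0.141]
tcp_rot: [-0.0, 0.596, 0.803, -0.0]
force: [-0.4, -0.4, -3.4]
finger_gap: 0.047
gripper_force: 103.8
[0.5611 0.0571 0.141 ] [-0.      0.5964  0.8027 -0.0004] 103.83733034133911
{'fx': 270.38590511983386, 'fy': 270.38590511983386, 'cx': 252.76877262542746, 'cy': 189.41957043498974, 'xyz': array([0.5395, 0.1313, 0.2826]), 'rotation': array([0.1505, 0.9778, 0.1442, 0.0215])}
jamb_bore [255.3  82.3] 0.76 [0.5373 0.143 ]
```

View pics/w4v.png

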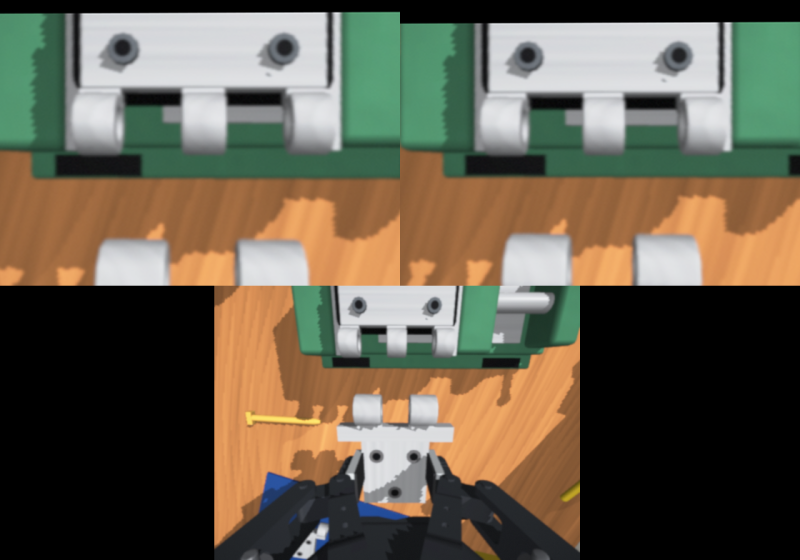

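The rectified view shows the three fixed knuckles and the two loose ones ahead of them, nearly parallel, with fronts at rows 152 and 240 in the left panel. I'll measure both barrels sub-pixel in the same picture.

```bash
cat > meas.py <<'E'
from fit import *
def barrel(cm,im,c,yaw,zax,xs,L,far=1,dbg=True):
    """c: estimate of the bore centre; xs knuckle centres, L their lengths; returns offset of bore (mm, local), dyaw"""
    H=70;q=4
    cam=np.array(cm["xyz"]);b=np.array([-np.sin(yaw),np.cos(yaw)])
    r=rectify(cm,im,c,yaw,zax)[...,2].astype(float);rt=rectify(cm,im,c,yaw,zax+.011)[...,2].astype(float)
    out=[]
    for x,l in zip(xs,L):
        s=slice(int((H+x-l*.3)*q),int((H+x+l*.3)*q))
        y0,y1=(5,-25) if far>0 else (25,-2)
        p=r[int((H-y0)*q):int((H-y1)*q),s].mean(1)
        e=edges(p); e=y0-(e[-1] if far>0 else e[0])/q
        cy=((cam[:2]-np.array(c))@b)*1e3-0; hh=(cam[2]-zax)*1e3
        # tangent of circle r=11 about (e0,0) from camera: hits z=0 at e0 -/+ 11/cos(angle)
        e0=e+far*11
        for _ in range(3): e0=e+far*11*np.hypot(1,(cy-e0+far*0)/hh)
        row=slice(int((H-e0-2)*q),int((H-e0+4)*q))
        w=rt[row].mean(0); a,bb=int((H+x-l/2-7)*q),int((H+x+l/2+7)*q)
        # nearest half-level crossings at both ends
        ee=edges(w[a:bb])/q+a/q-H
        out.append((x,e0,ee))
        if dbg: print("x",x,"axis y",round(e0,2),"ends@top",np.round(ee,2))
    X=np.array([o[0] for o in out]);Y=np.array([o[1] for o in out]);k=np.polyfit(X,Y,1)
    print(" y0 %.2f slope %.2f deg"%(k[1],np.degrees(k[0])));return k
E
python3 - <<'E'
from meas import *
cm=np.load("cm4.npy",allow_pickle=True).item();im=cv2.imread("pics/w4.png")[...,::-1].copy()
s=robot.sense();T=rot(s["tcp_rot"]);yaw=np.arctan2(T[1,1],T[0,1]);print("tool yaw",np.degrees(yaw))
print("fixed");barrel(cm,im,(.536,.142),yaw,.119,[-36.75,0,36.75],[14.5,15,14.5])
c=np.array(s["position"][:2])+.044*T[:2,0]
print("loose",c);barrel(cm,im,c,yaw,s["position"][2]+.0131,[-18.5,18.5],[18,18],far=-1)
E
```

```text
tool yaw 16.792580448632496
fixed
x -36.75 axis y 4.89 ends@top [-42.8  -25.71]
x 0 axis y 6.05 ends@top [-6.16  8.91]
x 36.75 axis y 5.69 ends@top [30.49 45.82]
 y0 5.55 slope 0.62 deg
loose [0.54906031 0.09972379]
x -18.5 axis y 0.03 ends@top [-26.6  -8.1]
x 18.5 axis y -0.28 ends@top [ 9.57 26.69]
 y0 -0.12 slope -0.48 deg
```

```bash
python3 - <<'E'
from meas import *
cm=np.load("cm4.npy",allow_pickle=True).item();im=cv2.imread("pics/w4.png")[...,::-1].copy()
yaw=np.radians(16.79)
r=rectify(cm,im,(.536,.142),yaw,.119,half=60,ppm=6)
r=r[150:510].copy()
for y in range(-20,35,5): cv2.line(r,(0,(60-y)*6-150),(12 if y else 720,(60-y)*6-150),(255,0,0),1)
save("w4z",r)
for x in(-36,1.4,38,-18,20):
    p=rectify(cm,im,(.536,.142),yaw,.119)[:,int((70+x)*4)-4:int((70+x)*4)+5,:].mean(1)
    print(x,[ (y,*p[int((70-y)*4)].astype(int)) for y in range(16,-16,-2)])
E
```

```text
-36 [(16, np.int64(219), np.int64(221), np.int64(223)), (14, np.int64(208), np.int64(211), np.int64(215)), (12, np.int64(195), np.int64(197), np.int64(200)), (10, np.int64(213), np.int64(215), np.int64(218)), (8, np.int64(224), np.int64(226), np.int64(229)), (6, np.int64(228), np.int64(230), np.int64(232)), (4, np.int64(227), np.int64(229), np.int64(232)), (2, np.int64(220), np.int64(222), np.int64(225)), (0, np.int64(205), np.int64(207), np.int64(210)), (-2, np.int64(185), np.int64(187), np.int64(190)), (-4, np.int64(156), np.int64(157), np.int64(160)), (-6, np.int64(125), np.int64(126), np.int64(128)), (-8, np.int64(93), np.int64(94), np.int64(96)), (-10, np.int64(21), np.int64(22), np.int64(24)), (-12, np.int64(19), np.int64(19), np.int64(19)), (-14, np.int64(18), np.int64(18), np.int64(19))]
1.4 [(16, np.int64(220), np.int64(222), np.int64(224)), (14, np.int64(213), np.int64(216), np.int64(220)), (12, np.int64(192), np.int64(195), np.int64(197)), (10, np.int64(215), np.int64(217), np.int64(219)), (8, np.int64(220), np.int64(221), np.int64(224)), (6, np.int64(222), np.int64(223), 
[... 2187 characters left out ...]
(119), np.int64(122)), (12, np.int64(20), np.int64(20), np.int64(20)), (10, np.int64(8), np.int64(8), np.int64(9)), (8, np.int64(79), np.int64(80), np.int64(82)), (6, np.int64(139), np.int64(141), np.int64(143)), (4, np.int64(142), np.int64(144), np.int64(146)), (2, np.int64(100), np.int64(115), np.int64(108)), (0, np.int64(54), np.int64(100), np.int64(75)), (-2, np.int64(55), np.int64(100), np.int64(75)), (-4, np.int64(55), np.int64(98), np.int64(74)), (-6, np.int64(43), np.int64(77), np.int64(58)), (-8, np.int64(55), np.int64(99), np.int64(75)), (-10, np.int64(54), np.int64(99), np.int64(74)), (-12, np.int64(55), np.int64(99), np.int64(75)), (-14, np.int64(54), np.int64(99), np.int64(75))]
```

View pics/w4z.png

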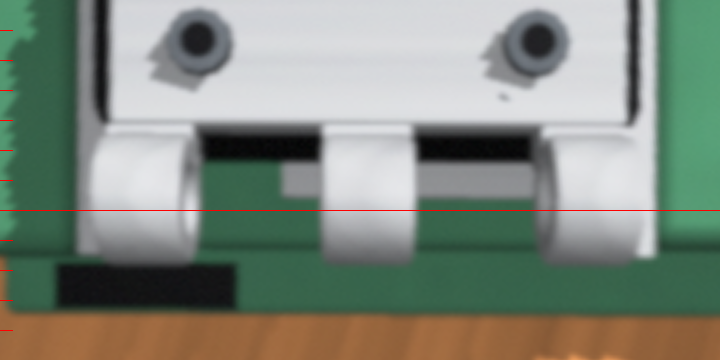

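The zoomed view puts the knuckle fronts at y −8.9 and the plate edge at +14.8. Both give the bore at +2.2 mm in y and +1.4 mm in x from my estimate, at the same yaw as the tool. Still to go: x +0.9, y +46.5, down 35. I'm lowering first, then approaching most of the way.

```bash
python3 -m handwheel '[[[0,0.9,13],[0,0,0],-0.3],[[0,0,13],[0,0,0],-0.3],[[0,0,9],[0,0,0],-0.3],[[12,0,0],[0,0,0],-0.3],[[10,0,0],[0,0,0],-0.3],[[0,0,0],[0,0,0],-0.3],[[0,0,0],[0,0,0],-0.3],[[0,0,0],[0,0,0],-0.3]]'
python3 - <<'E'
from meas import *
np.set_printoptions(precision=4,suppress=True)
s=robot.sense();print(s["position"],s["tcp_rot"],s["force"])
cm=imaging.camera_model("wrist");im=imaging.grab_frame("wrist");save("w5",im);np.save("cm5.npy",cm)
side=imaging.grab_frame("side");save("s5",side)
T=rot(s["tcp_rot"]);yaw=np.arctan2(T[1,1],T[0,1]);print(np.degrees(yaw))
r=rectify(cm,im,(.5367,.1445),yaw,.119,half=60,ppm=6)
for x in range(-50,51,10): cv2.line(r,((60+x)*6,0),((60+x)*6,10),(255,0,0),1)
for y in range(-50,51,10): cv2.line(r,(0,(60-y)*6),(14,(60-y)*6),(255,0,0),1)
save("w5z",r[100:700])
# shoulder width in raw pictures
for n,row in(("w2",202),("w3",206),("w5",206)):
    p=cv2.imread(f"pics/{n}.png")[row-3:row+4,140:370,2 if n=="w2" else 0].astype(float).mean(0);e=edges(p)+140;print(n,np.round(e,1))
E
```

```text
clock: 9.3
position: [0.556, 0.0793, 0.1067]
tcp_rot: [0.001, 0.596, 0.803, 0.0]
force: [-0.2, 0.3, -3.2]
finger_gap: 0.0469
gripper_force: 103.8
[0.556  0.0793 0.1067] [0.0005 0.5958 0.8031 0.0001] [-0.157   0.2662 -3.2156]
16.85504239280152
w2 [172.  331.7]
w3 [171.2 334.8]
w5 [170.8 335. ]
```

View pics/w5z.png

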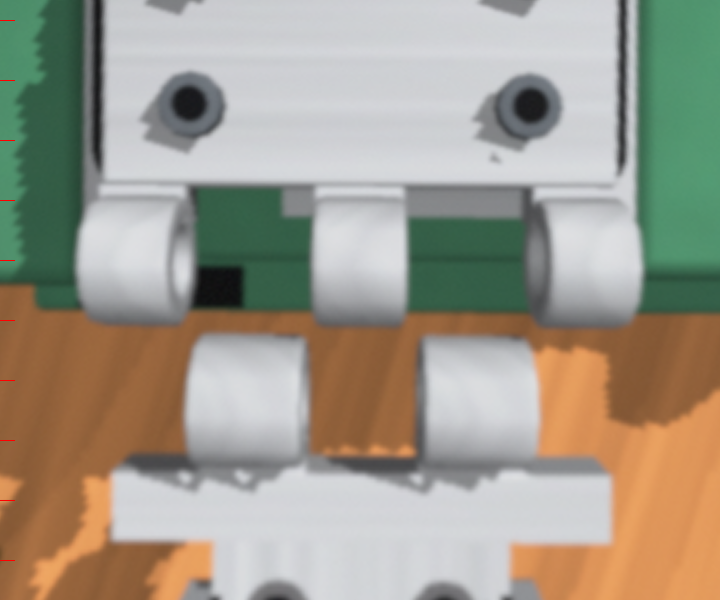

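The close view shows the two knuckles lined up with the gaps and level with the fixed barrel; the leaf is about 0.4 mm to +x and 23.8 mm short. I'm sliding it in.

```bash
python3 -m handwheel '[[[0,-0.3,0.6],[0,0,0],-0.3],[[5,0,0],[0,0,0],-0.3],[[5,0,0],[0,0,0],-0.3],[[5,0,0],[0,0,0],-0.3],[[3,0,0],[0,0,0],-0.3],[[3,0,0],[0,0,0],-0.3],[[2.7,0,0],[0,0,0],-0.3],[[0,0,0],[0,0,0],-0.3],[[0,0,0],[0,0,0],-0.3],[[0,0,0],[0,0,0],-0.3]]'
python3 - <<'E'
from meas import *
np.set_printoptions(precision=4,suppress=True)
s=robot.sense();print(s["position"],s["tcp_rot"],s["force"],s["ft_torque"])
cm=imaging.camera_model("wrist");im=imaging.grab_frame("wrist");save("w6",im)
T=rot(s["tcp_rot"]);yaw=np.arctan2(T[1,1],T[0,1])
d=np.array([.5367,.1445])-(np.array(s["position"][:2])+.044*T[:2,0]);print("to go tool x,y mm",d@T[:2,0]*1e3,d@T[:2,1]*1e3)
r=rectify(cm,im,(.5367,.1445),yaw,.130,half=60,ppm=6)
for y in range(-50,51,10): cv2.line(r,(0,(60-y)*6),(14,(60-y)*6),(255,0,0),1)
side=imaging.grab_frame("side");sc=imaging.camera_model("side");u=proj(sc,[.5367,.1445,.119]).astype(int)
q=cv2.resize(side[u[1]-40:u[1]+40,u[0]-53:u[0]+53],(720,543),interpolation=cv2.INTER_CUBIC)
v=np.vstack([r[100:600],q]);save("w6z",cv2.resize(v,None,fx=.57,fy=.57,interpolation=cv2.INTER_AREA))
E
```

```text
clock: 10.4
position: [0.5486, 0.1018, 0.1057]
tcp_rot: [0.0, 0.596, 0.803, -0.0]
force: [0.2, -0.4, -2.8]
finger_gap: 0.0468
gripper_force: 103.8
[0.5486 0.1018 0.1057] [ 0.0001  0.596   0.803  -0.0001] [ 0.2317 -0.3923 -2.7606] [-0.0188  0.0129  0.0012]
to go tool x,y mm 0.33748808950873666 1.0310461075045965
```

View pics/w6z.png

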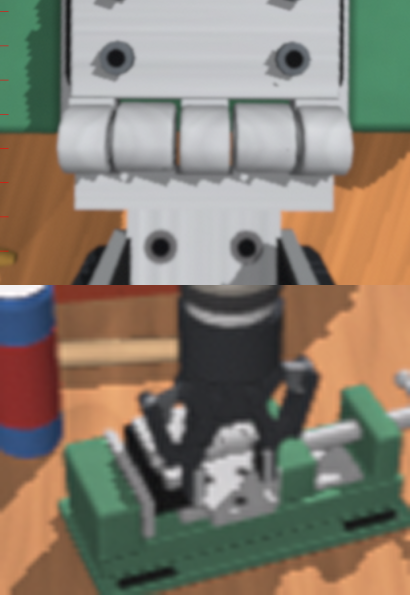

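The leaf's knuckles sit in the gaps, clear slits show on both sides, and there is no contact force. One last zoom checks the centring.

```bash
python3 - <<'E'
from meas import *
im=cv2.imread("pics/w6.png")[...,::-1].copy();cm=imaging.camera_model("wrist")
r=rectify(cm,im,(.5367,.1445),np.radians(16.8),.130,half=50,ppm=8)
save("w6q",r[270:600])
g=r[...,0].astype(float)
for y in(2,4,6):
    p=g[(50-y)*8-6:(50-y)*8+6].mean(0)
    print(y,[(round(i/8-50,1),int(p[i])) for i in range(8,792) if p[i]==p[i-8:i+9].min() and p[i]<p[i-16:i+17].max()-40])
E
```

```text
2 [(-28.4, 111), (-8.8, 94), (8.4, 101), (28.2, 99)]
4 [(-44.8, 101), (-28.2, 114), (-8.6, 96), (8.4, 112), (28.2, 101)]
6 [(-44.0, 40), (-28.1, 106), (-8.1, 62), (7.8, 87), (28.0, 96), (43.8, 50)]
```

View pics/w6q.png

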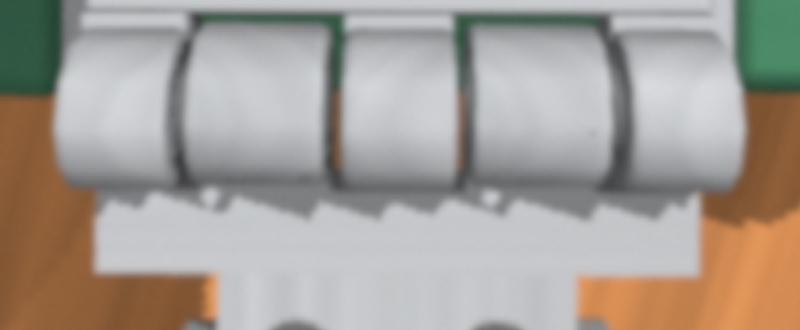

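The slits are symmetric about x = 0 (±28.2 and ±8.6 mm), the barrels line up, and nothing is pressing. I'm handing in.

```bash
python3 -c "
from bench import robot
print(robot.sign_off())"
```

```text
the job is handed in; nothing more can be done
None
```

I handed in the job with the two-knuckle leaf still gripped at the jamb, level and with its knuckles in both gaps: by my measurements it was within about 1 mm of the fixed hinge axis, with no sign in the wrist force of it pressing on the fixed leaf, but the sign-off gave no verdict.

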